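Change over the sample dishes in the photoreactor

ROBOT

A 6-joint arm with a two-finger parallel gripper is mounted at the origin on the work surface. World frame = base frame: x ahead of the robot, y to its left, z up, the work surface at z = 0. Lengths are in m, angles in degrees, forces in N, time in s.
With the tool pointing down it reaches from about 0.4 to 0.825 m from the base axis. Payload 7 kg.
Tool frame: the origin (TCP) lies on the centre line of the jaws, within the pads' length; the fingertips stand 19 mm ahead of it and the grasp point (between the pads) is the TCP; z points along the fingers, y is the line along which they close (so a half turn about z gives the same grasp; the last joint's range is limited). The gripper opens to 88 mm and grips with 3 to 60 N. Pads are 19 mm wide; open, the fingers measure 130 mm over their backs; the gripper's body (78 mm by 193 mm) begins 47 mm behind the grasp point.
Start: joints at [-55.457, 20.546, 0.682, 0, -70.136, -16.507], TCP at [0.209, -0.642, 0.246] pointing down, gripper open.
Joint ranges: [-176.03, 176.03], [-82.01, 121.73], [-58.28, 71.71], [-173.87, 95.51], [-174.79, -0.11], [-173.66, 173.66]. Speed limits (degrees/s): [136.94, 136.94, 172.46, 180, 180, 180].

INTERFACE

Orientations are given as [roll, pitch, yaw] about the fixed x, y, z axes, in that order (R = Rz(yaw) Ry(pitch) Rx(roll)).
In Python, from plant import ctrl gives the robot as it stands.
- The arm moves only by the tool move_arm, never from a script. Its argument "motion" is a list of rows, each a list of 3 entries, a list of its own where there are three numbers: the shift along the tool's x, y, z in mm, then the turn, a rotation vector about the tool's x, y, z in degrees, then the closure, from 0 (fully open) to 1 (shut). A call has 1 to 10 rows; each row is the pose to reach, as a shift and turn from the pose commanded when the call began, along the tool's axes at that moment; what a row does not reach only later rows make up. A row lasts 1/12 s, in which the tool goes at most 41.7 mm and 7.16 degrees, less where a joint would pass 70% of its speed; a pose out of reach is approached as far as the arm can. A call with a gripper value outside its range is refused whole. The fingers move at their own pace and stop on an object; the grip force is fixed at half the most. Time passes only in rows, so rows that repeat a pose let the fingers close. It gives the time, the measured TCP pose, the force, the opening and the grip force at its end, in the units of the state.
- ctrl.get_obs(): the state, without advancing time (a new reading comes with each control period).
- ctrl.snapshot(name): name is "scene" or "top"; returns a dict with "color" (384x512x3 uint8, blue, green, red), "camera_matrix" (3x3 intrinsics, pixels), "cam_to_world" (4x4, takes a point from camera to world coordinates). Camera axes: x right, y up, looking along -z (the intrinsics and any distortion apply to the point x, -y, -z); pixel columns grow to the right and rows downward; lengths in m; the calibration is good to about 2 mm. A picture is of the moment at which its call begins. There is no depth.
- ctrl.close_job(): hands the job in; it is judged then, once.
The state is a dict: "clock": time; "joint_pos": joint angles; "qvel": joint speeds; "tau": joint torques, N m; "tool_pos": TCP position; "orientation": TCP orientation; "force": force on the tool from outside, world axes, zero at the start; "moment": the same for the moment, N m; "opening": finger opening in m; "gripper_force": force on a finger pad.
Only numpy, scipy, OpenCV 4.12 (cv2) and the standard library are available. Lean on these libraries where they do the work, as an engineer would, in place of code of your own. Each camera call takes 0.05 s, during which the arm holds its last target. There are 200 camera calls.

TASK

Swap the two covered sample dishes: slide the one under the raised lamp out of the photoreactor and leave it wholly on the grey sheet, and put the one that waits on the sheet in the middle of the photoreactor instead. Then swing the lamp fully down over it. Keep both dishes upright, and leave the reagent bottle, beaker, vials, flask block and spatula standing or lying where they are.

Things in the scene. Friction and masses are not known exactly. Their poses are not given: they have to be found in the camera images.
- dish_blue: covered glass sample dish with blue tape round its side and across its cover, blue discs inside: closed cylinder 100 mm across (cover 97 mm), 52 mm high, about 0.3 kg, too wide to grasp, slides on the bench (friction about 0.6) without tipping when pushed on its side. Origin: centre of its underside, z up. One dish starts in the photoreactor, the other on the grey sheet; which is which varies.
- dish_orange: covered glass sample dish with orange tape round its side and across its cover, orange discs inside: closed cylinder 100 mm across (cover 97 mm), 52 mm high, about 0.3 kg, too wide to grasp, slides on the bench (friction about 0.6) without tipping when pushed on its side. Origin: centre of its underside, z up. One dish starts in the photoreactor, the other on the grey sheet; which is which varies.
- photoreactor: photoreactor, fixed: three white walls 62 mm high, 6 mm thick, round a chamber 210 mm deep (own x -105 to +105 mm) and 200 mm wide (own y). The front (own -x) is open down to the bench, no sill; the floor is flush, with a dark circle 124 mm across round its middle. The lamp, hinged at the back (+x), is its lid. Origin: middle of the chamber at bench height, z up. Place and yaw vary.
- lamp (a joint): lamp lid angle, rad: 0 fully down, level over the chamber; starts raised at 1.55 to 1.75; stop at 1.9. Stiff hinge (1 N m) holds it where left; 5 to 9 N at the free edge moves it. Black slab 0.7 kg, 236 mm wide, 235 mm from hinge to free edge; the underside is level with the hinge, the finned outer face 42 mm from it (26 mm beyond 215 mm from the hinge). Push that face to the front and down.
- lamp_handle (a point): middle of the steel bar handle on the lamp's free edge: round bar 10 mm thick, 110 mm long, parallel to the hinge line, 28 mm beyond the edge (263 mm from the hinge, 13 mm above the underside's plane). Lamp down: at the front, 79 mm above the bench; lamp upright: at the top, about 330 mm up.
- lamp_hinge (a point): middle of the lamp's hinge line, which runs along the photoreactor's own y, 122 mm behind the chamber's middle (own +x) and 66 mm above the bench. Axes as the photoreactor's.
- sheet: grey square sheet, 170 by 170 mm, stuck flat to the bench (no edge to catch on): the waiting place. Origin: its middle, at bench height; x and y along its sides. Its place and yaw vary.
- reagent_bottle: clear reagent bottle with a blue cap, 70 mm across and 140 mm high; a bystander, loose. Origin: centre of its underside.
- beaker: clear open beaker, 50 mm across and 70 mm high; a bystander, loose. Origin: centre of its underside.
- vial_brown: small brown vial with a white cap, 28 mm across and 55 mm high; a bystander, loose. Origin: centre of its underside.
- vial_green: small green vial with a black cap, 28 mm across and 55 mm high; a bystander, loose. Origin: centre of its underside.
- spatula: thin steel spatula, 180 mm long and 4 mm thick, lying flat with its length along its own x; a bystander, loose. Origin: centre of its underside (middle of its length).
- flask_block: aluminium flask block (thick open ring), 84 mm across and 38 mm high; a bystander, loose. Origin: centre of its underside.

How it is judged (in metres and radians):
On the way, in this order (a step that is already met when the one before it is completed fails the run):
1. the two dishes have changed places while the lamp is still raised (above 0.5 rad): the one from the sheet in the middle of the photoreactor, the one from the photoreactor wholly on the sheet (((x of dish_blue in the frame of photoreactor between -0.04 and 0.04 m and y of dish_blue in the frame of photoreactor between -0.045 and 0.045 m and x of dish_orange in the frame of sheet between -0.035 and 0.035 m and y of dish_orange in the frame of sheet between -0.035 and 0.035 m) or (x of dish_orange in the frame of photoreactor between -0.04 and 0.04 m and y of dish_orange in the frame of photoreactor between -0.045 and 0.045 m and x of dish_blue in the frame of sheet between -0.035 and 0.035 m and y of dish_blue in the frame of sheet between -0.035 and 0.035 m)) and distance of each of dish_blue, dish_orange from where it was at the start of the episode above 0.15 m and height (world z) of each of dish_blue, dish_orange below 0.01 m and angle between each of dish_blue, dish_orange's own z axis and vertical below 0.1 rad and linear speed of each of dish_blue, dish_orange below 0.02 m/s and value of joint lamp above 0.5 rad), for 0.2 s.
2. the lamp is swung fully down (value of joint lamp below 0.06 rad), for 0.2 s.
At the end, for the whole second after the job is handed in: The dish from the sheet stands within 40 mm (own x) and 45 mm (own y) of the chamber middle, the other wholly on the sheet (within 35 mm of its middle along each side), both on the bench, upright within 0.1 rad and at rest; the lamp is within 0.06 rad of fully down (((x of dish_blue in the frame of photoreactor between -0.04 and 0.04 m and y of dish_blue in the frame of photoreactor between -0.045 and 0.045 m and x of dish_orange in the frame of sheet between -0.035 and 0.035 m and y of dish_orange in the frame of sheet between -0.035 and 0.035 m) or (x of dish_orange in the frame of photoreactor between -0.04 and 0.04 m and y of dish_orange in the frame of photoreactor between -0.045 and 0.045 m and x of dish_blue in the frame of sheet between -0.035 and 0.035 m and y of dish_blue in the frame of sheet between -0.035 and 0.035 m)) and distance of each of dish_blue, dish_orange from where it was at the start of the episode above 0.15 m and height (world z) of each of dish_blue, dish_orange below 0.01 m and angle between each of dish_blue, dish_orange's own z axis and vertical below 0.1 rad and linear speed of each of dish_blue, dish_orange below 0.02 m/s and value of joint lamp below 0.06 rad); the robot touches nothing.
It fails at once if a dish is tipped by more than 0.35 rad (angle between any of dish_blue, dish_orange's own z axis and vertical above 0.35 rad).
It fails at once if a bystander is shifted by more than 30 mm or knocked over (tilted by more than 0.4 rad) (distance of any of reagent_bottle, beaker, vial_brown, vial_green, spatula, flask_block from where it was at the start of the episode above 0.03 m or angle between any of reagent_bottle, beaker, vial_brown, vial_green, flask_block's own z axis and vertical above 0.4 rad).
It also fails if it takes over 72 s, if anything falls off the work surface, if the arm or the gripper's body presses on something with over 40 N, if the wrist force passes 120 N, or if a joint passes its speed limit or range.

## Working session

There is one attempt and no reset: what is moved stays moved. The work goes in short steps, Python scripts to look and compute and a tool call to move; the robot and the scene stay as the last step left them, time stands still between calls to the robot, and variables do not carry over. Pictures are saved under pics/ and viewed, at most 10 in all, crops included, and the job is handed in when it is done.

Besides the shell and the picture viewer there is one more tool, called as name([rows], argument=value, ...), one row to a line, values as JSON. move_arm: Moves the arm, as the interface text tells. Its arguments: {"type":"object","properties":{"motion":{"type":"array"}},"required":["motion"]}

```bash
ls; mkdir -p pics
python3 - <<'E'
from plant import ctrl
import cv2,numpy as np
for n in("scene","top"):
    s=ctrl.snapshot(n); cv2.imwrite(f"pics/{n}0.png",cv2.resize(s["color"],(800,600),interpolation=cv2.INTER_CUBIC))
    print(n,s["camera_matrix"].tolist(),np.round(s["cam_to_world"],4).tolist(), [k for k in s])
o=ctrl.get_obs();print(o)
E
```

```text
pics
scene [[374.9389577160352, 0.0, 254.95267496193526], [0.0, 374.9389577160352, 187.725271893391], [0.0, 0.0, 1.0]] [[-0.8215, -0.457, 0.3411, 0.8744], [0.5701, -0.6483, 0.5047, 0.452], [-0.0095, 0.609, 0.7931, 0.8694], [0.0, 0.0, 0.0, 1.0]] ['color', 'camera_matrix', 'cam_to_world']
top [[364.3371704498108, 0.0, 260.5443948351871], [0.0, 364.3371704498108, 191.4780769286075], [0.0, 0.0, 1.0]] [[-0.0011, 0.9956, -0.0936, 0.4418], [-1.0, -0.0014, -0.0033, -0.0353], [-0.0034, 0.0936, 0.9956, 0.9968], [0.0, 0.0, 0.0, 1.0]] ['color', 'camera_matrix', 'cam_to_world']
{'clock': 0.1, 'joint_pos': array([-5.54587653e+01,  2.05872137e+01,  6.39729067e-01, -1.86126581e-02,
       -7.01335740e+01, -1.65057609e+01]), 'qvel': array([-0.05017785, -0.05014196,  0.20011011,  0.02892328, -0.03736784,
        0.01375778]), 'tau': array([-9.51499460e-04, -5.84161341e+01,  2.93752170e+01,  7.01552957e+00,
        1.01619391e-02, -6.67750646e-05]), 'tool_pos': array([ 0.2088361 , -0.64146903,  0.24472027]), 'orientation': array([ 1.79917310e+02, -6.25495226e-03, -1.61970859e+02]), 'force': array([-0.15497032, -0.39076696,  0.57018027]), 'moment': array([-0.00491005, -0.00051036,  0.03477063]), 'gripper_force': 0.0, 'opening': 0.08772406697573895}
```

View pics/scene0.png

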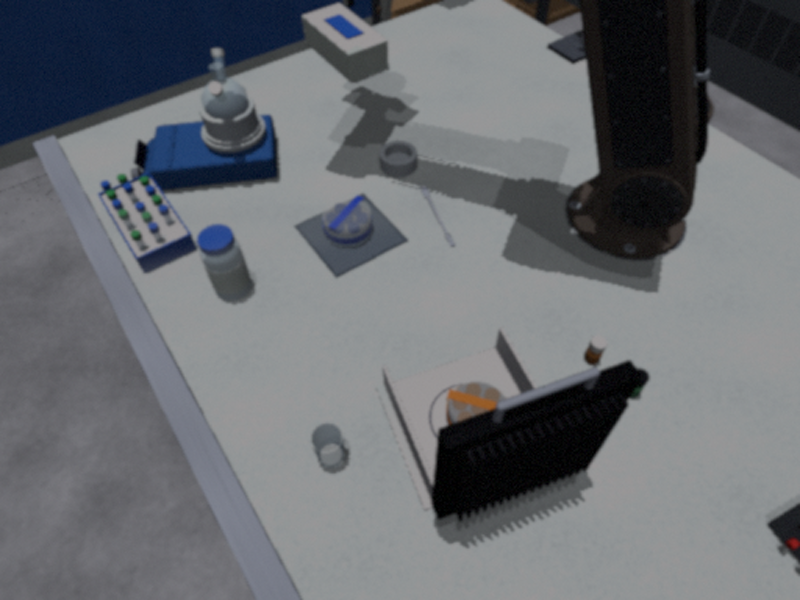

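View pics/top0.png

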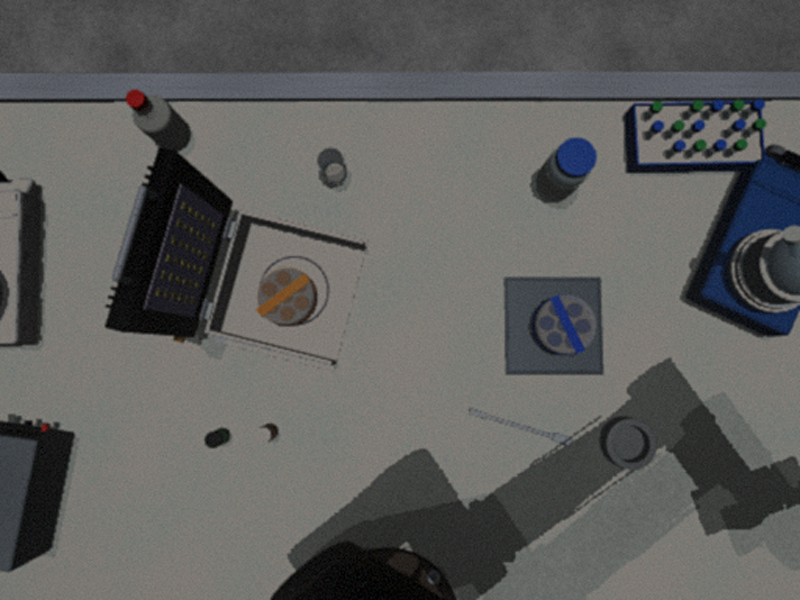

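The scene view shows the orange dish at (473,402) in the reactor and the blue dish at (348,218) on the sheet. In the top view, orange is at (287,296) and blue at (564,323). The reactor opens to the right (−y), and its lamp stands at the left. Next I'll enlarge these areas.

```bash
cat > h.py <<'E'
import cv2,numpy as np
from plant import ctrl
def tile(im,x,y,w,h,W,H):
    return cv2.convertScaleAbs(cv2.resize(im[y:y+h,x:x+w],(W,H),interpolation=cv2.INTER_CUBIC),alpha=1.4)
def ray(s,u,v):
    K=s["camera_matrix"];T=s["cam_to_world"]
    d=T[:3,:3]@np.array([(u-K[0,2])/K[0,0],-(v-K[1,2])/K[1,1],-1.]);return T[:3,3],d
def onz(s,u,v,z):
    p,d=ray(s,u,v);return p+d*(z-p[2])/d[2]
def tri(s1,a,s2,b):
    p,d=ray(s1,*a);q,e=ray(s2,*b);A=np.stack([d,-e],1);t=np.linalg.lstsq(A,q-p,rcond=None)[0]
    P,Q=p+d*t[0],q+e*t[1];return (P+Q)/2,np.linalg.norm(P-Q)
def proj(s,P):
    K=s["camera_matrix"];T=s["cam_to_world"];c=T[:3,:3].T@(np.asarray(P)-T[:3,3])
    return K[0,0]*c[0]/-c[2]+K[0,2],K[1,2]+K[1,1]*-c[1]/-c[2]
E
python3 - <<'E'
from h import *
t=ctrl.snapshot("top")["color"];s=ctrl.snapshot("scene")["color"]
a=np.vstack([np.hstack([tile(t,130,130,120,110,400,367)[:300],tile(t,315,170,80,60,400,300)]),np.hstack([tile(s,240,210,120,90,400,300),tile(s,185,115,80,60,400,300)])])
cv2.imwrite("pics/m1.png",a)
E
```

```text
(no output)
```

View pics/m1.png

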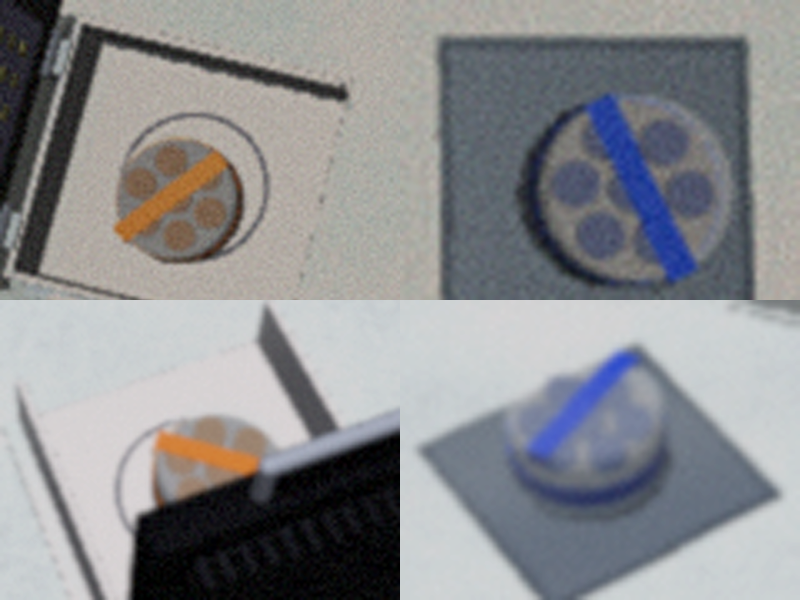

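The crop shows orange's cover centre at tile (175,197) and the floor circle's centre at (197,186). Blue's cover centre is at (636,188) in the top tile and about (586,408) in the scene tile. The walls run about 15° off the image axes.

Run:
```python
from h import *
t=ctrl.snapshot("top");s=ctrl.snapshot("scene")
f=lambda X,Y,o,k,b=(0,0):(o[0]+(X-b[0]+.5)/k-.5,o[1]+(Y-b[1]+.5)/k-.5)
T1=lambda X,Y:f(X,Y,(130,130),10/3);T2=lambda X,Y:f(X,Y,(315,170),5,(400,0))
T3=lambda X,Y:f(X,Y,(240,210),10/3,(0,300));T4=lambda X,Y:f(X,Y,(185,115),5,(400,300))
F=lambda X,Y:f(X,Y,(0,0),1.5625)
r=lambda a:np.round(a,4)
print("blue tri",[r(x) for x in tri(t,T2(636,188),s,T4(586,408))],r(onz(t,*T2(636,188),.052)))
# tape ends
print("tape",[r(x) for x in tri(t,T2(602,100),s,T4(540,452))],[r(x) for x in tri(t,T2(682,276),s,T4(632,355))])
print("or tape",[r(x) for x in tri(t,T1(222,159),s,T3(160,440))])
print("orange",r(onz(t,*T1(175,197),.052)))
print("circle",r(onz(t,*T1(197,186),0)), r(onz(t,*T1(269,186),0)))
for n,p in dict(tl=(505,278),tr=(600,278),br=(603,374),bl=(506,374)).items(): print(n,r(onz(t,*F(*p),0)))
print("sheet scene",[r(onz(s,*F(*p),0)) for p in((366,198),(406,238),(340,272),(296,231))])
for n,p in dict(wu=(365,244),wl=(336,362),bu=(243,216),bl=(211,331)).items(): print(n,r(onz(t,*F(*p),.062)),r(onz(t,*F(*p),0)))
for n,p in dict(bottlebase=(553,190),beaker=(332,165),spL=(470,410),spR=(568,440),block=(626,445),vg=(208,438),vb=(262,432)).items(): print(n,r(onz(t,*F(*p),0.02)))
print("handle",[r(x) for x in tri(t,F(142,190),s,F(596,374))],[r(x) for x in tri(t,F(117,280),s,F(500,404))])
```

```text
blue tri [array([ 0.4896, -0.2961,  0.0464]), np.float64(0.0001)] [ 0.4893 -0.2945  0.052 ]
tape [array([ 0.5345, -0.2779,  0.05  ]), np.float64(0.0021)] [array([ 0.4432, -0.3171,  0.0499]), np.float64(0.0016)]
or tape [array([0.5683, 0.1368, 0.0481]), np.float64(0.0004)]
orange [0.538  0.1723 0.052 ]
circle [0.5524 0.1657 0.    ] [0.5523 0.1062 0.    ]
tl [ 0.5732 -0.2042  0.    ]
tr [ 0.573  -0.3716  0.    ]
br [ 0.4051 -0.3713  0.    ]
bl [ 0.4052 -0.2031 -0.    ]
sheet scene [array([ 0.4105, -0.3535, -0.    ]), array([ 0.4077, -0.2089,  0.    ]), array([ 0.563 , -0.2095,  0.    ]), array([ 0.58  , -0.3545,  0.    ])]
wu [0.6225 0.0382 0.062 ] [0.6345 0.0431 0.    ]
wl [0.4272 0.0845 0.062 ] [ 0.4263  0.0924 -0.    ]
bu [0.6704 0.2428 0.062 ] [0.6855 0.2613 0.    ]
bl [0.4781 0.2904 0.062 ] [0.4805 0.312  0.    ]
bottlebase [ 0.726  -0.2876  0.02  ]
beaker [0.7719 0.1006 0.02  ]
spL [ 0.3456 -0.1378  0.02  ]
spR [ 0.2957 -0.3021  0.02  ]
block [ 0.2874 -0.3993  0.02  ]
vg [0.2993 0.3045 0.02  ]
vb [0.3092 0.2136 0.02  ]
handle [array([0.5979, 0.2972, 0.3816]), np.float64(0.0856)] [array([0.5746, 0.2971, 0.2897]), np.float64(0.1047)]
```

Both methods agree. The reactor middle is at (0.551, 0.165) with yaw about 76.5°, and the sheet middle is at (0.489, −0.2875) with yaw about 0. Orange is at (0.538, 0.172) and blue at (0.489, −0.295). The triangulated heights of about 0.05 match the given 52 mm.

I'll push each dish with the open fingers as a two-point cradle, with the TCP about 34 mm behind the dish centre. Orange goes to a parking spot first, then blue goes in, then orange goes to the sheet.

```bash
cat >> h.py <<'E'
from scipy.spatial.transform import Rotation as Ro
C=np.array([.551,.165]);RY=76.5
def own(x,y,c=C,yaw=RY):
    a=np.radians(yaw);return c+np.array([x*np.cos(a)-y*np.sin(a),x*np.sin(a)+y*np.cos(a)])
def legs(pose,*wps):
    """pose=(x,y,z,yaw) now, tool down; wps likewise: shift (mm) in the tool axes at pose and turn about tool z"""
    R=Ro.from_euler('xyz',[180,0,pose[3]],degrees=True)
    for w in wps:
        d=np.array(w[:3])-pose[:3];print(np.round(R.inv().apply(d)*1000,0),"turn",round(-(w[3]-pose[3]),1))
def now():
    o=ctrl.get_obs();print(round(o["clock"],2),np.round(o["tool_pos"],4),np.round(o["orientation"],1),np.round(o["force"],1))
    return np.r_[o["tool_pos"],o["orientation"][2]]
E
python3 - <<'E'
from h import *
a=(.209,-.642,.246,-162); P=own(.053,.0145);print(P)
b=(.45,-.2,.246,-103.5)
legs(a,b); legs(b,(*P,.246,-103.5),(*P,.03,-103.5))
legs((*P,.03,-103.5),*[(*own(x+.036,y),.03,-103.5) for x,y in((-.05,0),(-.15,-.02))])
E
```

```text
[0.54927324 0.21992056]
[-366.  346.    0.] turn -58.5
[-431.    1.    0.] turn -0.0
[-431.    1.  216.] turn -0.0
[ 67. -15.  -0.] turn -0.0
[167. -35.  -0.] turn -0.0
```

move_arm([
  [[-40,38,0],[0,0,-6],0],
  [[-70,66,0],[0,0,-13],0],
  [[-100,95,0],[0,0,-20],0],
  [[-130,123,0],[0,0,-27],0],
  [[-160,151,0],[0,0,-34],0],
  [[-190,180,0],[0,0,-41],0],
  [[-220,208,0],[0,0,-48],0],
  [[-250,237,0],[0,0,-55],0],
  [[-280,265,0],[0,0,-58.5],0],
  [[-300,284,0],[0,0,-58.5],0],
])

```text
clock: 1.13
tool_pos: [0.4069, -0.2768, 0.2459]
orientation: [-179.9, 0.0, -103.2]
force: [1.1, -0.5, 0.4]
opening: 0.0878
gripper_force: 0.0
```

Run:
```python
from h import *
p=now();P=own(.053,.0145)
legs(p,(*P,.246,-103.5))
```

```text
1.13 [ 0.4069 -0.2768  0.2459] [-179.9    0.  -103.2] [ 1.1 -0.5  0.4]
[-516.  -25.   -0.] turn 0.3
```

move_arm([
  [[-35,-2,0],[0,0,0],0],
  [[-75,-4,0],[0,0,0],0],
  [[-115,-6,0],[0,0,0],0],
  [[-155,-8,0],[0,0,0],0],
  [[-195,-10,0],[0,0,0],0],
  [[-235,-12,0],[0,0,0],0],
  [[-275,-14,0],[0,0,0],0],
  [[-315,-16,0],[0,0,0],0],
  [[-355,-18,0],[0,0,0],0],
  [[-390,-19,0],[0,0,0],0],
])

```text
clock: 1.97
tool_pos: [0.5159, 0.0985, 0.2459]
orientation: [-180.0, 0.0, -103.4]
force: [1.4, -0.3, -0.1]
opening: 0.0875
gripper_force: 0.0
```

move_arm([
  [[-30,-2,0],[0,0,0],0],
  [[-60,-4,0],[0,0,0],0],
  [[-90,-5,0],[0,0,0],0],
  [[-110,-6,0],[0,0,0],0],
  [[-122,-6,0],[0,0,0],0],
  [[-126,-6,0],[0,0,0],0],
  [[-126,-6,0],[0,0,0],0],
  [[-126,-6,0],[0,0,0],0],
])

```text
clock: 2.63
tool_pos: [0.5504, 0.2162, 0.2455]
orientation: [180.0, -0.0, -103.5]
force: [-0.1, -0.6, -0.0]
opening: 0.0874
gripper_force: 0.0
```

Run:
```python
from h import *
p=now();P=own(.053,.0145)
legs(p,(*P,.03,-103.5))
t=ctrl.snapshot("top")["color"];s=ctrl.snapshot("scene")["color"]
cv2.imwrite("pics/m2.png",np.hstack([tile(t,50,70,200,190,400,380),tile(s,200,130,220,209,400,380)]))
```

```text
2.63 [0.5504 0.2162 0.2455] [ 180.    -0.  -103.5] [-0.1 -0.6 -0. ]
[ -3.   2. 216.] turn 0.0
```

View pics/m2.png

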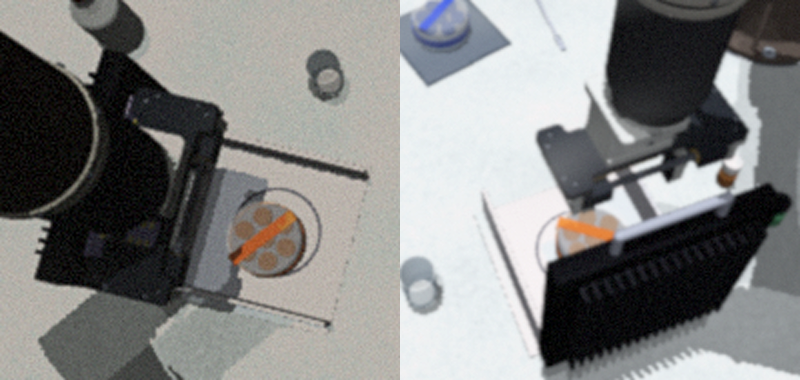

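The gripper is over the chamber just behind the orange dish, and the lamp stands clear of it. I'll descend with the TCP slightly further forward.

move_arm([
  [[2,2,20],[0,0,0],0],
  [[3,2,45],[0,0,0],0],
  [[3,2,70],[0,0,0],0],
  [[3,2,95],[0,0,0],0],
  [[3,2,120],[0,0,0],0],
  [[3,2,140],[0,0,0],0],
  [[3,2,155],[0,0,0],0],
  [[3,2,165],[0,0,0],0],
  [[3,2,170],[0,0,0],0],
  [[3,2,170],[0,0,0],0],
])

```text
clock: 3.57
tool_pos: [0.5478, 0.2139, 0.075]
orientation: [180.0, -0.1, -103.5]
force: [0.6, 0.4, -0.1]
opening: 0.0877
gripper_force: 0.0
```

move_arm([
  [[0,0,10],[0,0,0],0],
  [[0,0,22],[0,0,0],0],
  [[0,0,34],[0,0,0],0],
  [[0,0,43],[0,0,0],0],
  [[0,0,46],[0,0,0],0],
  [[0,0,46],[0,0,0],0],
])

```text
clock: 4.07
tool_pos: [0.5479, 0.2145, 0.029]
orientation: [180.0, -0.0, -103.5]
force: [-0.4, -0.5, 0.2]
opening: 0.0876
gripper_force: 0.0
```

Run:
```python
from h import *
p=now()
legs(p,*[(*own(x+.034,y),.03,-103.5) for x,y in((-.05,0),(-.15,-.02))])
```

```text
4.07 [0.5479 0.2145 0.029 ] [ 180.    -0.  -103.5] [-0.4 -0.5  0.2]
[ 63. -15.  -1.] turn 0.0
[163. -34.  -1.] turn 0.0
```

Now pull the dish out.

move_arm([
  [[5,0,0],[0,0,0],0],
  [[11,-1,0],[0,0,0],0],
  [[18,-2,0],[0,0,0],0],
  [[26,-4,0],[0,0,0],0],
  [[34,-6,0],[0,0,0],0],
  [[43,-8,0],[0,0,0],0],
  [[52,-11,0],[0,0,0],0],
  [[62,-14,0],[0,0,0],0],
  [[72,-16,0],[0,0,0],0],
  [[82,-18,0],[0,0,0],0],
])

```text
clock: 4.9
tool_pos: [0.547, 0.1299, 0.0299]
orientation: [-179.9, 0.0, -103.5]
force: [0.2, 3.1, 4.0]
opening: 0.088
gripper_force: 2.7
```

move_arm([
  [[10,-2,0],[0,0,0],0],
  [[20,-4,0],[0,0,0],0],
  [[30,-6,0],[0,0,0],0],
  [[40,-8,0],[0,0,0],0],
  [[50,-10,0],[0,0,0],0],
  [[60,-12,0],[0,0,0],0],
  [[70,-14,0],[0,0,0],0],
  [[78,-16,0],[0,0,0],0],
  [[83,-16,0],[0,0,0],0],
  [[83,-16,0],[0,0,0],0],
])

```text
clock: 5.73
tool_pos: [0.5425, 0.0447, 0.0295]
orientation: [180.0, -0.0, -103.5]
force: [1.8, -0.1, 1.0]
opening: 0.0877
gripper_force: 0.9
```

Run:
```python
from h import *
p=now()
t=ctrl.snapshot("top")["color"];s=ctrl.snapshot("scene")["color"]
cv2.imwrite("pics/m3.png",np.hstack([tile(t,100,100,200,190,400,380),tile(s,200,130,220,209,400,380)]))
```

```text
5.73 [0.5425 0.0447 0.0295] [ 180.    -0.  -103.5] [ 1.8 -0.1  1. ]
```

View pics/m3.png

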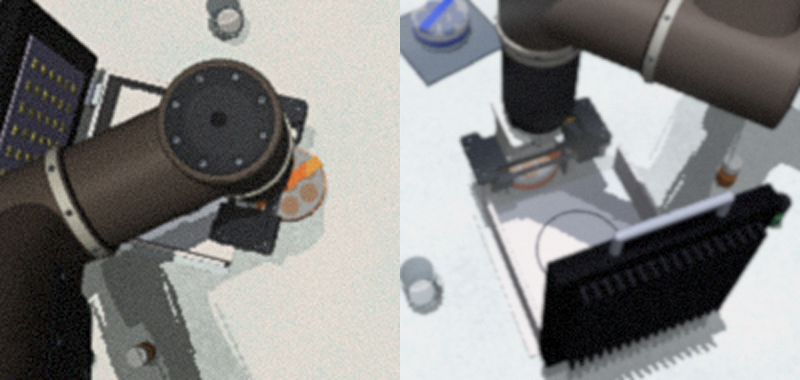

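The dish sits in the cradle and is out of the chamber. I'll curve it to the parking spot near (0.61, −0.15).

```bash
cat >> h.py <<'E'
def cr(x,y,yaw,z=.03,d=.034):
    a=np.radians(yaw);return (x-d*np.cos(a),y-d*np.sin(a),z,yaw)
E
python3 - <<'E'
from h import *
p=now()
legs(p,cr(.528,-.02,-103.5),cr(.535,-.045,-95),cr(.548,-.07,-85),cr(.565,-.1,-75),cr(.61,-.15,-70))
q=cr(.565,-.1,-75); legs(q,cr(.61,-.15,-70))
E
```

```text
5.83 [0.5422 0.0454 0.0292] [ 1.799e+02 -1.000e-01 -1.035e+02] [ 1.5 -0.1  0.4]
[33. -1. -1.] turn -0.0
[56. -9. -1.] turn -8.5
[ 79. -22.  -1.] turn -18.5
[106. -40.  -1.] turn -28.5
[146. -93.  -1.] turn -33.5
[ 60. -28.  -0.] turn -5
```

move_arm([
  [[9,0,0],[0,0,0],0],
  [[20,0,0],[0,0,0],0],
  [[33,-1,0],[0,0,0],0],
  [[45,-4,0],[0,0,-4],0],
  [[56,-9,0],[0,0,-8.5],0],
  [[68,-15,0],[0,0,-13],0],
  [[79,-22,0],[0,0,-18],0],
  [[88,-28,0],[0,0,-22],0],
  [[97,-34,0],[0,0,-25],0],
  [[106,-40,0],[0,0,-28.5],0],
])

```text
clock: 6.67
tool_pos: [0.5551, -0.0677, 0.029]
orientation: [179.8, 0.0, -74.9]
force: [-2.4, 2.9, 3.5]
opening: 0.0871
gripper_force: 1.9
```

move_arm([
  [[9,-4,0],[0,0,-1],0],
  [[19,-9,0],[0,0,-2],0],
  [[29,-14,0],[0,0,-3],0],
  [[39,-18,0],[0,0,-4],0],
  [[49,-23,0],[0,0,-5],0],
  [[57,-27,0],[0,0,-5],0],
  [[60,-28,0],[0,0,-5],0],
  [[60,-28,0],[0,0,-5],0],
])

```text
clock: 7.33
tool_pos: [0.599, -0.118, 0.029]
orientation: [179.9, 0.0, -70.1]
force: [-0.3, -0.4, 0.9]
opening: 0.0879
gripper_force: 0.0
```

move_arm([
  [[-8,0,0],[0,0,0],0],
  [[-15,0,0],[0,0,0],0],
  [[-15,0,-30],[0,0,0],0],
  [[-15,0,-65],[0,0,0],0],
  [[-15,0,-100],[0,0,0],0],
  [[-15,0,-125],[0,0,0],0],
  [[-15,0,-145],[0,0,0],0],
  [[-15,0,-150],[0,0,0],0],
])

```text
clock: 8.0
tool_pos: [0.5959, -0.1016, 0.184]
orientation: [-179.7, -0.1, -69.9]
force: [0.4, 0.4, 0.2]
opening: 0.0877
gripper_force: 0.0
```

Run:
```python
from h import *
p=now()
# blue: approach from -y side, tool x pointing back (-y), same cradle but reversed pushing
a=cr(.489,-.295,82,.18,.055); a=(*a[:3],-98)
legs(p,a)
```

```text
8.0 [ 0.5959 -0.1016  0.184 ] [-1.797e+02 -1.000e-01 -6.990e+01] [0.4 0.4 0.2]
[193. 193.   4.] turn 28.1
```

move_arm([
  [[18,18,0],[0,0,4],0],
  [[42,42,0],[0,0,8],0],
  [[68,68,0],[0,0,12],0],
  [[94,94,0],[0,0,16],0],
  [[120,120,0],[0,0,20],0],
  [[146,146,0],[0,0,24],0],
  [[170,170,0],[0,0,28],0],
  [[186,186,0],[0,0,28],0],
  [[193,193,0],[0,0,28],0],
  [[193,193,0],[0,0,28],0],
])

```text
clock: 8.83
tool_pos: [0.478, -0.3509, 0.1789]
orientation: [179.9, 0.0, -98.1]
force: [0.3, 0.4, 0.8]
opening: 0.0873
gripper_force: 0.0
```

Run:
```python
from h import *
p=now()
a=cr(.489,-.295,82,.03,.055); a=(*a[:3],-98)
legs(p,a)
t=ctrl.snapshot("top");s=ctrl.snapshot("scene")
cv2.imwrite("pics/m4.png",np.hstack([tile(t["color"],270,130,150,142,400,380),tile(s["color"],170,80,150,142,400,380)]))
```

```text
8.83 [ 0.478  -0.3509  0.1789] [179.9   0.  -98.1] [0.3 0.4 0.8]
[ -2.  -3. 149.] turn -0.1
```

View pics/m4.png

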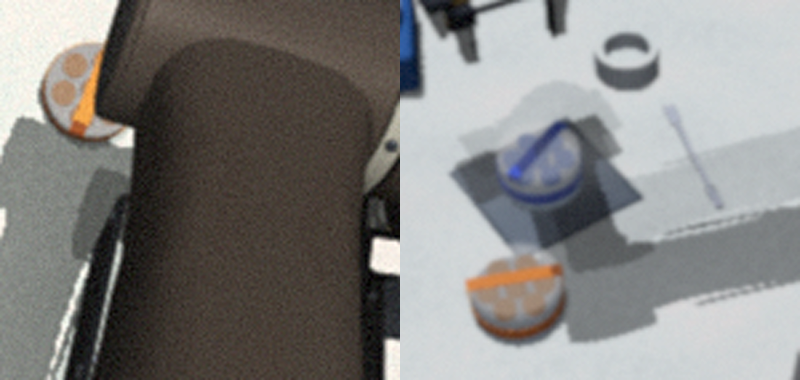

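Orange is parked near scene tile (517,278). Blue is still on the sheet, with the gripper behind it. Descend.

move_arm([
  [[-1,-1,20],[0,0,0],0],
  [[-2,-3,45],[0,0,0],0],
  [[-2,-3,70],[0,0,0],0],
  [[-2,-3,95],[0,0,0],0],
  [[-2,-3,115],[0,0,0],0],
  [[-2,-3,132],[0,0,0],0],
  [[-2,-3,143],[0,0,0],0],
  [[-2,-3,149],[0,0,0],0],
  [[-2,-3,149],[0,0,0],0],
])

```text
clock: 9.68
tool_pos: [0.4824, -0.3475, 0.0295]
orientation: [179.9, 0.0, -97.9]
force: [0.7, 0.1, -0.2]
opening: 0.0878
gripper_force: 0.0
```

Run:
```python
from h import *
p=now()
print(np.round(onz(ctrl.snapshot("scene"),117.5/2.6667+169.5,275.5/2.6667+79.5,.052),3))
def b(x,y):
    a=cr(x,y,82,.03);return (*a[:3],-98)
W=[b(.489,-.295),b(.475,-.2),b(.468,-.12),b(.495,-.03),b(.52,.05),b(.545,.13),b(.551,.160)]
legs(p,*W)
for i in(1,2,4): legs(W[i],*W[i+1:])
```

```text
9.68 [ 0.4824 -0.3475  0.0295] [179.9   0.  -97.9] [ 0.7  0.1 -0.2]
[ 0.607 -0.149  0.052]
[-19.   1.  -1.] turn 0.1
[-111.   28.   -1.] turn 0.1
[-189.   46.   -1.] turn 0.1
[-282.   31.   -1.] turn 0.1
[-365.   17.   -1.] turn 0.1
[-448.    4.   -1.] turn 0.1
[-478.    2.   -1.] turn 0.1
[-78.  18.   0.] turn 0
[-171.    4.    0.] turn 0
[-254.  -10.   -0.] turn 0
[-337.  -23.   -0.] turn 0
[-367.  -25.   -0.] turn 0
[-93. -14.  -0.] turn 0
[-176.  -28.   -0.] turn 0
[-258.  -41.   -0.] turn 0
[-289.  -43.   -0.] turn 0
[-83. -14.  -0.] turn 0
[-113.  -15.   -0.] turn 0
```

move_arm([
  [[-9,0,0],[0,0,0],0],
  [[-19,1,0],[0,0,0],0],
  [[-29,4,0],[0,0,0],0],
  [[-40,7,0],[0,0,0],0],
  [[-51,10,0],[0,0,0],0],
  [[-63,14,0],[0,0,0],0],
  [[-75,18,0],[0,0,0],0],
  [[-87,21,0],[0,0,0],0],
  [[-99,25,0],[0,0,0],0],
  [[-111,28,0],[0,0,0],0],
])

```text
clock: 10.57
tool_pos: [0.4702, -0.2337, 0.031]
orientation: [-180.0, -0.0, -97.9]
force: [0.1, -4.7, 6.7]
opening: 0.0874
gripper_force: 3.8
```

move_arm([
  [[-13,3,0],[0,0,0],0],
  [[-26,6,0],[0,0,0],0],
  [[-39,9,0],[0,0,0],0],
  [[-52,12,0],[0,0,0],0],
  [[-65,15,0],[0,0,0],0],
  [[-78,18,0],[0,0,0],0],
  [[-90,17,0],[0,0,0],0],
  [[-102,15,0],[0,0,0],0],
  [[-114,13,0],[0,0,0],0],
  [[-126,11,0],[0,0,0],0],
])

```text
clock: 11.4
tool_pos: [0.4753, -0.1077, 0.0306]
orientation: [179.9, -0.0, -97.9]
force: [-1.6, -5.9, 7.0]
opening: 0.0879
gripper_force: 5.0
```

move_arm([
  [[-13,-2,0],[0,0,0],0],
  [[-26,-4,0],[0,0,0],0],
  [[-39,-6,0],[0,0,0],0],
  [[-52,-8,0],[0,0,0],0],
  [[-65,-10,0],[0,0,0],0],
  [[-78,-13,0],[0,0,0],0],
  [[-91,-15,0],[0,0,0],0],
  [[-104,-17,0],[0,0,0],0],
  [[-116,-19,0],[0,0,0],0],
  [[-128,-21,0],[0,0,0],0],
])

```text
clock: 12.23
tool_pos: [0.5133, 0.0156, 0.0304]
orientation: [179.8, -0.1, -98.0]
force: [-1.9, -5.8, 9.0]
opening: 0.0875
gripper_force: 5.5
```

Run:
```python
from h import *
p=now()
def b(x,y):
    a=cr(x,y,82,.03);return (*a[:3],-98)
legs(p,b(.545,.13),b(.551,.160))
t=ctrl.snapshot("top");s=ctrl.snapshot("scene")
cv2.imwrite("pics/m5.png",np.hstack([tile(t["color"],100,100,220,209,400,380),tile(s["color"],170,80,220,209,400,380)]))
```

```text
12.23 [0.5133 0.0156 0.0304] [ 1.798e+02 -1.000e-01 -9.800e+01] [-1.9 -5.8  9. ]
[-84. -16.   0.] turn 0.0
[-114.  -17.    0.] turn 0.0
```

View pics/m5.png

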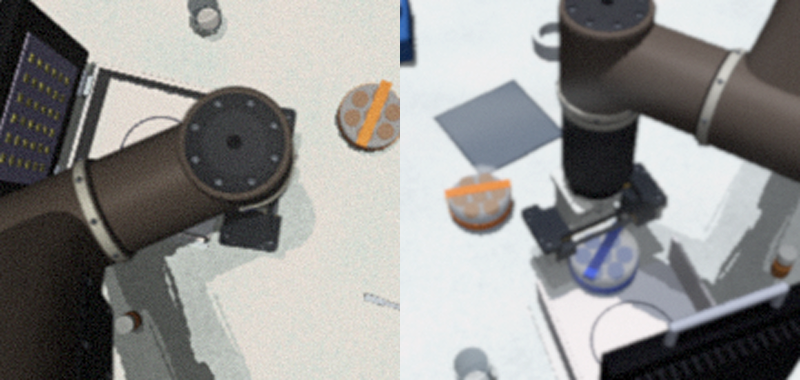

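Blue is in the mouth of the chamber and orange is parked clear. Push the last 114 mm, back off and lift.

move_arm([
  [[-12,-2,0],[0,0,0],0],
  [[-24,-5,0],[0,0,0],0],
  [[-37,-7,0],[0,0,0],0],
  [[-50,-10,0],[0,0,0],0],
  [[-63,-12,0],[0,0,0],0],
  [[-76,-15,0],[0,0,0],0],
  [[-89,-16,0],[0,0,0],0],
  [[-101,-17,0],[0,0,0],0],
  [[-109,-17,0],[0,0,0],0],
  [[-114,-17,0],[0,0,0],0],
])

```text
clock: 13.17
tool_pos: [0.5481, 0.1273, 0.0304]
orientation: [-180.0, 0.0, -97.9]
force: [-0.8, -0.4, -1.0]
opening: 0.0877
gripper_force: 2.1
```

move_arm([
  [[0,0,0],[0,0,0],0],
  [[8,0,0],[0,0,0],0],
  [[18,0,0],[0,0,0],0],
  [[20,0,-25],[0,0,0],0],
  [[20,0,-60],[0,0,0],0],
  [[20,0,-95],[0,0,0],0],
  [[20,0,-125],[0,0,0],0],
  [[20,0,-145],[0,0,0],0],
  [[20,0,-150],[0,0,0],0],
])

```text
clock: 13.92
tool_pos: [0.5466, 0.1052, 0.185]
orientation: [-179.7, 0.2, -98.0]
force: [0.8, 0.1, -0.0]
opening: 0.0878
gripper_force: 0.0
```

Run:
```python
from h import *
p=now()
a=np.degrees(np.arctan2(-.2875+.149,.489-.607));print(a)
legs(p,cr(.607,-.149,a,.18,.055))
```

```text
13.92 [0.5466 0.1052 0.185 ] [-179.7    0.2  -98. ] [ 0.8  0.1 -0. ]
-130.43051786455862
[ 197. -125.    5.] turn 32.4
```

move_arm([
  [[20,-13,0],[0,0,5],0],
  [[45,-29,0],[0,0,10],0],
  [[72,-46,0],[0,0,15],0],
  [[100,-64,0],[0,0,20],0],
  [[128,-81,0],[0,0,25],0],
  [[155,-98,0],[0,0,30],0],
  [[178,-113,0],[0,0,32.4],0],
  [[191,-121,0],[0,0,32.4],0],
  [[197,-125,0],[0,0,32.4],0],
  [[197,-125,0],[0,0,32.4],0],
])

```text
clock: 14.75
tool_pos: [0.6411, -0.1082, 0.1797]
orientation: [179.9, -0.0, -130.4]
force: [0.1, -0.3, 0.3]
opening: 0.0877
gripper_force: 0.0
```

Run:
```python
from h import *
p=now();a=-130.4
legs(p,cr(.607,-.149,a,.03,.055))
q=cr(.607,-.149,a,.03,.055)
legs(q,cr(.487,-.29,a))
t=ctrl.snapshot("top")
im=np.zeros((380,400,3),np.uint8);s=ctrl.snapshot("scene")
cv2.imwrite("pics/m6.png",np.hstack([tile(t["color"],100,100,220,209,400,380),tile(s["color"],170,80,220,209,400,380)]))
```

```text
14.75 [ 0.6411 -0.1082  0.1797] [ 179.9   -0.  -130.4] [ 0.1 -0.3  0.3]
[ -2.  -0. 150.] turn -0.0
[206.  -0.  -0.] turn -0.0
```

View pics/m6.png

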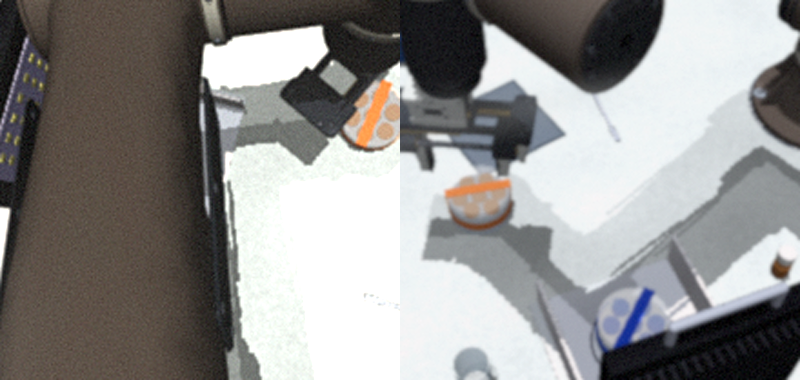

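Blue's cover is near scene tile (632,322), and orange is in front of the gripper. Lower and push it onto the sheet.

move_arm([
  [[-1,0,20],[0,0,0],0],
  [[-2,0,45],[0,0,0],0],
  [[-2,0,70],[0,0,0],0],
  [[-2,0,95],[0,0,0],0],
  [[-2,0,115],[0,0,0],0],
  [[-2,0,132],[0,0,0],0],
  [[-2,0,143],[0,0,0],0],
  [[-2,0,150],[0,0,0],0],
  [[-2,0,150],[0,0,0],0],
])

```text
clock: 15.6
tool_pos: [0.6421, -0.104, 0.0295]
orientation: [179.9, -0.1, -130.3]
force: [0.5, 0.1, 0.4]
opening: 0.0875
gripper_force: 0.0
```

move_arm([
  [[8,0,0],[0,0,0],0],
  [[17,0,0],[0,0,0],0],
  [[27,0,0],[0,0,0],0],
  [[37,0,0],[0,0,0],0],
  [[48,0,0],[0,0,0],0],
  [[60,0,0],[0,0,0],0],
  [[72,0,0],[0,0,0],0],
  [[84,0,0],[0,0,0],0],
  [[96,0,0],[0,0,0],0],
  [[108,0,0],[0,0,0],0],
])

```text
clock: 16.43
tool_pos: [0.5732, -0.188, 0.0314]
orientation: [-179.9, 0.1, -130.3]
force: [3.7, 3.8, 5.4]
opening: 0.0875
gripper_force: 4.0
```

move_arm([
  [[12,0,0],[0,0,0],0],
  [[24,0,0],[0,0,0],0],
  [[36,0,0],[0,0,0],0],
  [[48,0,0],[0,0,0],0],
  [[60,0,0],[0,0,0],0],
  [[71,0,0],[0,0,0],0],
  [[82,0,0],[0,0,0],0],
  [[91,0,0],[0,0,0],0],
  [[96,0,0],[0,0,0],0],
  [[98,0,0],[0,0,0],0],
])

```text
clock: 17.27
tool_pos: [0.5091, -0.2628, 0.0312]
orientation: [-179.9, 0.0, -130.4]
force: [3.9, 4.3, 6.2]
opening: 0.0877
gripper_force: 4.5
```

move_arm([
  [[0,0,0],[0,0,0],0],
  [[-8,0,0],[0,0,0],0],
  [[-18,0,0],[0,0,0],0],
  [[-20,0,-25],[0,0,0],0],
  [[-20,0,-60],[0,0,0],0],
  [[-20,0,-95],[0,0,0],0],
  [[-20,0,-135],[0,0,0],0],
  [[-20,0,-175],[0,0,0],0],
  [[-20,0,-215],[0,0,0],0],
  [[-20,0,-255],[0,0,0],1],
])

```text
clock: 18.1
tool_pos: [0.5214, -0.2459, 0.287]
orientation: [179.9, -0.1, -130.4]
force: [1.7, -0.1, -0.8]
opening: 0.0847
gripper_force: 0.0
```

Run:
```python
from h import *
p=now()
t=ctrl.snapshot("top");s=ctrl.snapshot("scene")
cv2.imwrite("pics/m7.png",np.vstack([np.hstack([tile(t["color"],60,70,200,150,400,300),tile(t["color"],280,140,133,100,400,300)]),np.hstack([tile(s["color"],240,190,160,120,400,300),tile(s["color"],170,100,133,100,400,300)])]))
```

```text
18.1 [ 0.5214 -0.2459  0.287 ] [ 1.799e+02 -1.000e-01 -1.304e+02] [ 1.7 -0.1 -0.8]
```

View pics/m7.png

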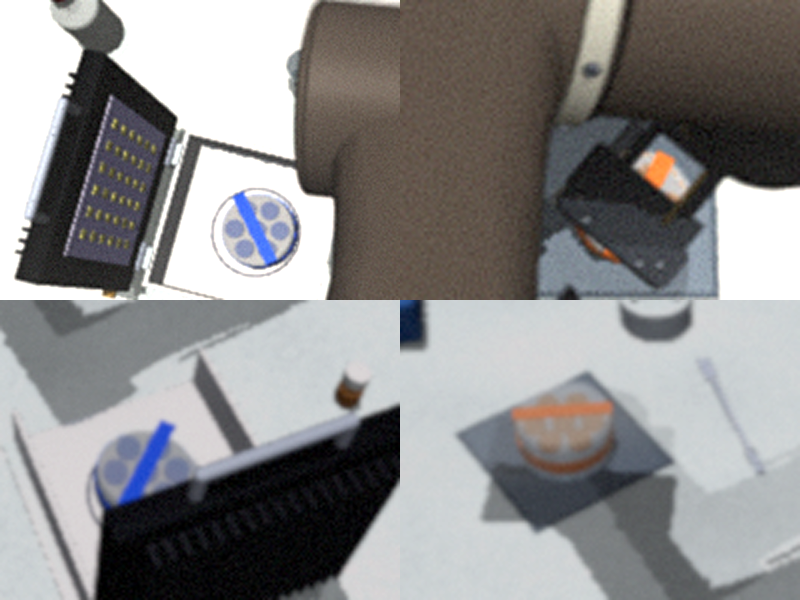

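Blue is centred in the circle and orange lies within the sheet. Next I'll check both numerically and find the lamp's angle from the handle ends: top (66,100)/(25,218), scene (192,482)/(358,424).

Run:
```python
from h import *
t=ctrl.snapshot("top");s=ctrl.snapshot("scene")
f=lambda X,Y,o,k,b=(0,0):(o[0]+(X-b[0]+.5)/k-.5,o[1]+(Y-b[1]+.5)/k-.5)
A=lambda X,Y:f(X,Y,(60,70),2);B=lambda X,Y:f(X,Y,(240,190),2.5,(0,300));D=lambda X,Y:f(X,Y,(170,100),3.0075,(400,300))
a=np.radians(RY);U=np.array([[np.cos(a),np.sin(a)],[-np.sin(a),np.cos(a)]])
bl=onz(t,*A(258,228),.052);print("blue",bl,U@(bl[:2]-C))
print("orange",onz(s,*D(563,426),.052)[:2]-[.489,-.2875])
print("circle",onz(t,*A(256,232),0))
for x,y in(((66,100),(192,482)),((25,218),(358,424))):
    P,e=tri(t,A(*x),s,B(*y));print("handle",P.round(4),round(e,4),(U@(P[:2]-C)).round(3))
```

```text
blue [0.55110535 0.15529188 0.052     ] [-0.00941529 -0.00236875]
orange [0.01022656 0.01963535]
circle [0.55158488 0.16844262 0.        ]
handle [0.6434 0.2844 0.3218] 0.0026 [ 0.138 -0.062]
handle [0.5294 0.3161 0.3265] 0.0012 [0.142 0.056]
```

Run:
```python
from h import *
p=now();L=lambda x,z:(*own(x,0),z,-103.5)
legs(p,L(-.05,.43));legs(L(-.05,.43),L(.24,.43),L(.24,.297))
s=ctrl.snapshot("scene");print(ctrl.get_obs()["joint_pos"].round(0))
```

```text
18.3 [ 0.5223 -0.246   0.2862] [-1.800e+02  1.000e-01 -1.304e+02] [-0.5 -0.6 -0.6]
[-287.  222. -144.] turn -26.9
[-290.   -0.   -0.] turn -0.0
[-290.   -0.  133.] turn -0.0
[ -6.  10.  -8.  -0. -72. -35.]
```

move_arm([
  [[-10,8,-20],[0,0,-3],1],
  [[-32,25,-45],[0,0,-6],1],
  [[-58,45,-65],[0,0,-10],1],
  [[-85,66,-85],[0,0,-14],1],
  [[-112,87,-105],[0,0,-18],1],
  [[-140,108,-120],[0,0,-21],1],
  [[-170,131,-135],[0,0,-24],1],
  [[-200,155,-144],[0,0,-27],1],
  [[-230,178,-144],[0,0,-27],1],
  [[-258,200,-144],[0,0,-27],1],
])

```text
clock: 19.18
tool_pos: [0.5365, 0.0818, 0.4281]
orientation: [179.9, -0.1, -103.3]
force: [0.9, 0.1, 0.1]
opening: 0.0023
gripper_force: 0.0
```

Run:
```python
from h import *
p=now();L=lambda x,z:(*own(x,0),z,-103.5)
legs(p,L(.1,.43),L(.24,.43))
```

```text
19.18 [0.5365 0.0818 0.4281] [ 1.799e+02 -1.000e-01 -1.033e+02] [0.9 0.1 0.1]
[-184.    5.   -2.] turn 0.2
[-324.    4.   -2.] turn 0.2
```

move_arm([
  [[-30,2,-2],[0,0,0],1],
  [[-65,4,-2],[0,0,0],1],
  [[-103,4,-2],[0,0,0],1],
  [[-141,4,-2],[0,0,0],1],
  [[-179,4,-2],[0,0,0],1],
  [[-217,4,-2],[0,0,0],1],
  [[-255,4,-2],[0,0,0],1],
  [[-290,4,-2],[0,0,0],1],
  [[-315,4,-2],[0,0,0],1],
  [[-324,4,-2],[0,0,0],1],
])

```text
clock: 20.02
tool_pos: [0.6078, 0.3996, 0.426]
orientation: [179.7, -0.4, -103.2]
force: [-0.5, -0.0, -1.7]
opening: 0.0001
gripper_force: 0.0
```

Run:
```python
from h import *
p=now();L=lambda x,z:(*own(x,0),z,-103.5)
legs(p,L(.24,.298))
q=L(.24,.298)
import math
w=[L(.19,.298)]
for i,th in enumerate(np.radians(np.arange(90,-4,-4.))):
    r=.210-.012*min(1,i/8);n=.042
    w.append(L(.122-r*math.cos(th)+n*math.sin(th)+.0095-.003*math.sin(th), .066+r*math.sin(th)+n*math.cos(th)+.019-.003*math.cos(th)))
legs(q,*w)
t=ctrl.snapshot("top");s=ctrl.snapshot("scene")
cv2.imwrite("pics/m8.png",np.hstack([tile(t["color"],30,50,220,209,400,380),tile(s["color"],120,80,270,256,400,380)]))
```

```text
20.02 [0.6078 0.3996 0.426 ] [ 179.7   -0.4 -103.2] [-0.5 -0.  -1.7]
[  1.   0. 128.] turn 0.3
[50. -0. -0.] turn -0.0
[69. -0.  3.] turn -0.0
[84. -0.  2.] turn -0.0
[99. -0.  3.] turn -0.0
[113.  -0.   4.] turn -0.0
[127.  -0.   6.] turn -0.0
[141.  -0.   9.] turn -0.0
[155.  -0.  14.] turn -0.0
[168.  -0.  19.] turn -0.0
[180.  -0.  24.] turn -0.0
[193.  -0.  30.] turn -0.0
[206.  -0.  36.] turn -0.0
[218.  -0.  43.] turn -0.0
[230.   0.  52.] turn -0.0
[241.  -0.  60.] turn -0.0
[251.  -0.  70.] turn -0.0
[260.  -0.  80.] turn -0.0
[269.   0.  91.] turn -0.0
[277.  -0. 103.] turn -0.0
[285.  -0. 115.] turn -0.0
[291.  -0. 127.] turn -0.0
[297.  -0. 140.] turn -0.0
[301.  -0. 154.] turn -0.0
[305.  -0. 167.] turn -0.0
[308.  -0. 181.] turn -0.0
```

View pics/m8.png

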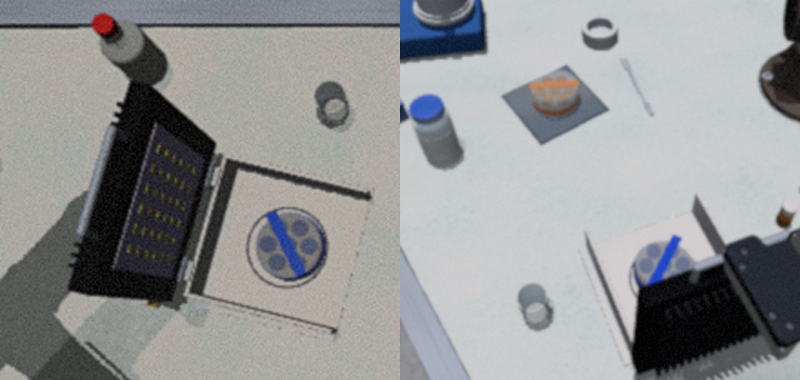

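Both dishes are in place, and the gripper is behind the lamp. Descend, then swing the lamp along its arc.

move_arm([
  [[0,0,20],[0,0,0],1],
  [[1,0,45],[0,0,0],1],
  [[1,0,70],[0,0,0],1],
  [[1,0,95],[0,0,0],1],
  [[1,0,115],[0,0,0],1],
  [[1,0,125],[0,0,0],1],
  [[1,0,128],[0,0,0],1],
  [[1,0,128],[0,0,0],1],
])

```text
clock: 20.78
tool_pos: [0.6079, 0.394, 0.3033]
orientation: [180.0, -0.1, -103.4]
force: [-1.1, -0.3, 0.0]
opening: 0.0004
gripper_force: 0.0
```

move_arm([
  [[20,0,0],[0,0,0],1],
  [[40,0,0],[0,0,0],1],
  [[52,0,1],[0,0,0],1],
  [[60,0,2],[0,0,0],1],
  [[69,0,2],[0,0,0],1],
  [[77,0,2],[0,0,0],1],
  [[84,0,2],[0,0,0],1],
  [[92,0,3],[0,0,0],1],
  [[99,0,3],[0,0,0],1],
  [[99,0,3],[0,0,0],1],
])

```text
clock: 21.62
tool_pos: [0.5857, 0.2991, 0.3033]
orientation: [-179.8, 0.3, -103.3]
force: [-2.5, 2.8, 10.8]
opening: 0.0004
gripper_force: 5.1
```

Run:
```python
from h import *
p=now();legs(p,(*own(.24-.099,0),.295,-103.5))
```

```text
21.62 [0.5857 0.2991 0.3033] [-179.8    0.3 -103.3] [-2.5  2.8 10.8]
[-2.  2.  8.] turn 0.2
```

The contact is right at the step in the lamp's face. I'll back off a little, lower 8 mm and carry on.

move_arm([
  [[-12,0,0],[0,0,0],1],
  [[-12,0,8],[0,0,0],1],
  [[-4,0,8],[0,0,0],1],
  [[6,0,8],[0,0,0],1],
  [[14,0,9],[0,0,0],1],
  [[21,0,10],[0,0,0],1],
  [[28,0,12],[0,0,0],1],
  [[35,0,14],[0,0,0],1],
  [[42,0,16],[0,0,0],1],
  [[49,0,19],[0,0,0],1],
])

```text
clock: 22.45
tool_pos: [0.5743, 0.2517, 0.2987]
orientation: [-179.3, 0.6, -103.1]
force: [-44.9, -2.3, 92.4]
opening: 0.0006
gripper_force: 46.4
```

```bash
cat >> h.py <<'E'
def lamp(p):
    a=np.radians(RY);x=(p[:2]-C)@[np.cos(a),np.sin(a)]-.0095-.122;z=p[2]-.019-.066
    r=np.hypot(x,z);al=np.sqrt(r*r-.042**2);print("along",round(al,4),"theta",round(np.degrees(np.arctan2(z,-x)-np.arctan2(.042,al)),1))
E
python3 - <<'E'
from h import *
lamp(now())
t=ctrl.snapshot("top");s=ctrl.snapshot("scene")
cv2.imwrite("pics/m9.png",np.hstack([tile(t["color"],30,50,220,209,400,380),tile(s["color"],180,120,220,209,400,380)]))
E
```

```text
22.45 [0.5743 0.2517 0.2987] [-179.3    0.6 -103.1] [-44.9  -2.3  92.4]
along 0.2137 theta 67.8
```

View pics/m9.png

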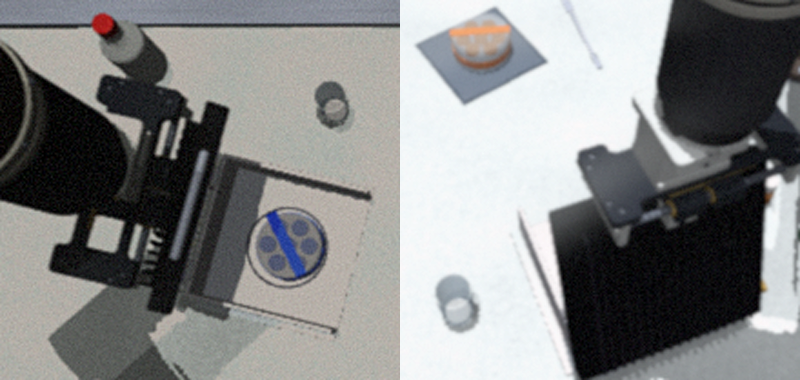

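The tip is sitting on the ledge of the thick part, at 92 N upward. Relieve it at once by going up and back.

move_arm([
  [[-6,0,-14],[0,0,0],1],
  [[-12,0,-24],[0,0,0],1],
  [[-16,0,-28],[0,0,0],1],
  [[-16,0,-28],[0,0,0],1],
])

```text
clock: 22.88
tool_pos: [0.5778, 0.2672, 0.3097]
orientation: [-180.0, 0.0, -103.3]
force: [0.4, -0.2, 0.1]
opening: 0.0003
gripper_force: 0.0
```

Run:
```python
from h import *
import math
p=now();L=lambda x,z:(*own(x,0),z,-103.5)
w=[]
for th in(76,72,68,64,60,56,52):
    t=math.radians(th);r=.225;n=.023
    w.append(L(.122-r*math.cos(t)+n*math.sin(t)+.0095,.066+r*math.sin(t)+n*math.cos(t)+.019))
legs(p,*w)
```

```text
22.88 [0.5778 0.2672 0.3097] [-180.     0.  -103.3] [ 0.4 -0.2  0.1]
[6. 2. 1.] turn 0.2
[22.  2.  4.] turn 0.2
[37.  2.  7.] turn 0.2
[52.  2. 12.] turn 0.2
[67.  2. 18.] turn 0.2
[81.  2. 25.] turn 0.2
[94.  2. 33.] turn 0.2
```

move_arm([
  [[6,2,0],[0,0,0],1],
  [[14,2,1],[0,0,0],1],
  [[22,2,3],[0,0,0],1],
  [[29,2,4],[0,0,0],1],
  [[37,2,6],[0,0,0],1],
  [[44,2,8],[0,0,0],1],
  [[52,2,11],[0,0,0],1],
  [[60,2,14],[0,0,0],1],
  [[67,2,17],[0,0,0],1],
  [[67,2,17],[0,0,0],1],
])

```text
clock: 23.72
tool_pos: [0.5594, 0.1999, 0.2921]
orientation: [180.0, -0.1, -103.4]
force: [0.2, 0.6, -0.0]
opening: 0.0007
gripper_force: 0.0
```

Run:
```python
from h import *
import math
p=now();L=lambda x,z:(*own(x,0),z,-103.5)
def k(th,r,n):
    t=math.radians(th);return L(.122-r*math.cos(t)+n*math.sin(t)+.0095,.066+r*math.sin(t)+n*math.cos(t)+.019)
legs(p,k(60,.195,.065),k(60,.195,.042),k(56,.195,.04),k(52,.195,.04),k(48,.195,.04),k(44,.195,.04),k(40,.195,.04))
```

```text
23.72 [0.5594 0.1999 0.2921] [ 1.800e+02 -1.000e-01 -1.034e+02] [ 0.2  0.6 -0. ]
[-54.  -0.   6.] turn 0.1
[-34.  -0.  17.] turn 0.1
[-20.  -0.  23.] turn 0.1
[-7.  0. 29.] turn 0.1
[ 5.  0. 35.] turn 0.1
[17.  0. 43.] turn 0.1
[28.  0. 51.] turn 0.1
```

No contact force is left at the end of that push, so I'll move to the thick face and feel for the lamp with small steps.

move_arm([
  [[-20,0,-6],[0,0,0],1],
  [[-45,0,-2],[0,0,0],1],
  [[-54,0,6],[0,0,0],1],
  [[-46,0,10],[0,0,0],1],
  [[-40,0,14],[0,0,0],1],
  [[-34,0,17],[0,0,0],1],
  [[-27,0,20],[0,0,0],1],
])

```text
clock: 24.3
tool_pos: [0.566, 0.2269, 0.2724]
orientation: [-180.0, 0.0, -103.4]
force: [-0.4, 2.6, -0.1]
opening: 0.001
gripper_force: 1.6
```

Run:
```python
from h import *
import math
lamp(now())
a=np.radians(RY)
for n in("scene","top"):
    s=ctrl.snapshot(n);g=cv2.cvtColor(s["color"],cv2.COLOR_BGR2GRAY).astype(float)
    out=[]
    for th in range(30,86,3):
        t=math.radians(th);v=[]
        for y in(-.05,-.04,-.035,.035,.04,.05):
            def px(r,nn):
                P=(*own(.122-r*math.cos(t)+nn*math.sin(t),y),.066+r*math.sin(t)+nn*math.cos(t));u=proj(s,P);return g[int(round(u[1]))%384,int(round(u[0]))%512]
            v.append((px(.263,.013),px(.228,.026)))
        out.append((th,*np.mean(v,0).round().astype(int).tolist()))
    print(n,out)
```

```text
24.3 [0.566  0.2269 0.2724] [-180.     0.  -103.4] [-0.4  2.6 -0.1]
along 0.1948 theta 57.9
scene [(30, 164, 85), (33, 166, 91), (36, 164, 96), (39, 158, 97), (42, 129, 94), (45, 118, 85), (48, 106, 80), (51, 104, 84), (54, 93, 86), (57, 76, 80), (60, 55, 66), (63, 46, 69), (66, 44, 32), (69, 58, 25), (72, 65, 27), (75, 51, 10), (78, 25, 7), (81, 34, 8), (84, 25, 6)]
top [(30, 132, 101), (33, 131, 92), (36, 106, 98), (39, 102, 76), (42, 94, 70), (45, 98, 60), (48, 61, 56), (51, 66, 65), (54, 50, 15), (57, 74, 8), (60, 18, 12), (63, 7, 10), (66, 9, 29), (69, 33, 7), (72, 11, 86), (75, 108, 77), (78, 65, 66), (81, 11, 8), (84, 31, 42)]
```

The contact force fits a lamp angle of about 57°, and so does the handle in the top image. Carry on along the arc.

move_arm([
  [[7,0,3],[0,0,0],1],
  [[13,0,6],[0,0,0],1],
  [[20,0,9],[0,0,0],1],
  [[26,0,12],[0,0,0],1],
  [[32,0,15],[0,0,0],1],
  [[38,0,19],[0,0,0],1],
  [[44,0,23],[0,0,0],1],
  [[50,0,27],[0,0,0],1],
  [[55,0,31],[0,0,0],1],
])

```text
clock: 25.15
tool_pos: [0.5531, 0.1736, 0.241]
orientation: [180.0, -0.0, -103.4]
force: [-1.9, 0.7, 3.0]
opening: 0.0003
gripper_force: 1.3
```

Run:
```python
from h import *
import math
p=now();lamp(p);L=lambda x,z:(*own(x,0),z,-103.5)
def k(th,r,n):
    t=math.radians(th);return L(.122-r*math.cos(t)+n*math.sin(t)+.0095,.066+r*math.sin(t)+n*math.cos(t)+.019)
legs(p,*[k(th,.195,.04) for th in range(36,-5,-4)])
```

```text
25.15 [0.5531 0.1736 0.241 ] [ 180.    -0.  -103.4] [-1.9  0.7  3. ]
along 0.1939 theta 39.6
[12.  0.  9.] turn 0.1
[22.  0. 19.] turn 0.1
[31.  0. 29.] turn 0.1
[39.  0. 40.] turn 0.1
[47.  0. 52.] turn 0.1
[54.  0. 64.] turn 0.1
[60.  0. 76.] turn 0.1
[65.  0. 89.] turn 0.1
[ 69.   0. 102.] turn 0.1
[ 72.   0. 116.] turn 0.1
[ 75.   0. 130.] turn 0.1
```

move_arm([
  [[7,0,5],[0,0,0],1],
  [[14,0,11],[0,0,0],1],
  [[21,0,18],[0,0,0],1],
  [[27,0,25],[0,0,0],1],
  [[33,0,32],[0,0,0],1],
  [[39,0,40],[0,0,0],1],
  [[45,0,49],[0,0,0],1],
  [[50,0,58],[0,0,0],1],
  [[55,0,67],[0,0,0],1],
  [[60,0,76],[0,0,0],1],
])

```text
clock: 25.98
tool_pos: [0.5395, 0.1154, 0.1645]
orientation: [180.0, -0.0, -103.4]
force: [0.1, 1.4, 2.1]
opening: 0.0001
gripper_force: 0.6
```

Run:
```python
from h import *
import math
p=now();lamp(p);L=lambda x,z:(*own(x,0),z,-103.5)
def k(th,r,n):
    t=math.radians(th);return L(.122-r*math.cos(t)+n*math.sin(t)+.0095,.066+r*math.sin(t)+n*math.cos(t)+.019)
legs(p,*[k(th,.195,.041) for th in (8,4,0)])
```

```text
25.98 [0.5395 0.1154 0.1645] [ 180.    -0.  -103.4] [0.1 1.4 2.1]
along 0.1945 theta 11.4
[ 5.  0. 12.] turn 0.1
[ 9.  0. 25.] turn 0.1
[13.  0. 39.] turn 0.1
```

move_arm([
  [[3,0,7],[0,0,0],1],
  [[5,0,13],[0,0,0],1],
  [[7,0,19],[0,0,0],1],
  [[9,0,25],[0,0,0],1],
  [[10,0,30],[0,0,0],1],
  [[11,0,34],[0,0,0],1],
  [[11,0,37],[0,0,0],1],
  [[11,0,39],[0,0,0],1],
])

```text
clock: 26.65
tool_pos: [0.537, 0.1052, 0.1271]
orientation: [180.0, -0.0, -103.3]
force: [-10.1, 0.1, 26.5]
opening: 0.0008
gripper_force: 13.1
```

Run:
```python
from h import *
lamp(now())
```

```text
26.65 [0.537  0.1052 0.1271] [ 180.    -0.  -103.3] [-10.1   0.1  26.5]
along 0.193 theta 0.0
```

The lamp is on its stop: the computed angle is 0° and the force has risen to 26 N. Lift clear and verify.

move_arm([
  [[0,0,-10],[0,0,0],1],
  [[0,0,-30],[0,0,0],1],
  [[0,0,-60],[0,0,0],1],
  [[0,0,-95],[0,0,0],1],
  [[20,20,-130],[0,0,0],1],
  [[40,50,-160],[0,0,0],1],
  [[60,80,-180],[0,0,0],1],
  [[70,100,-190],[0,0,0],1],
  [[70,100,-190],[0,0,0],1],
  [[70,100,-190],[0,0,0],1],
])

```text
clock: 27.48
tool_pos: [0.4232, 0.0604, 0.3187]
orientation: [-179.8, 0.2, -103.3]
force: [0.1, 1.2, -0.6]
opening: 0.0003
gripper_force: 0.0
```

Run:
```python
from h import *
now()
for n in("scene","top"):
    s=ctrl.snapshot(n);im=s["color"];g=im.astype(int)
    # orange tape centroid near the sheet
    h=cv2.cvtColor(im,cv2.COLOR_BGR2HSV);m=cv2.inRange(h,(5,150,110),(20,255,255));u0,v0=proj(s,(.489,-.2875,.05))
    yy,xx=np.nonzero(m);k=(abs(xx-u0)<40)&(abs(yy-v0)<40)
    if k.sum():print(n,k.sum(),(onz(s,xx[k].mean(),yy[k].mean(),.05)[:2]-[.489,-.2875]).round(3))
    # handle profile: grey along the lamp's axis, level lamp, bar at own x -.141, z .079
    gr=g.mean(2);print(n,[(x,int(np.mean([gr[tuple(np.round(proj(s,(*own(x/1000,y),.079))[::-1]).astype(int))] for y in(-.04,-.02,0,.02,.04)]))) for x in range(-165,-90,6)])
```

```text
27.48 [0.4232 0.0604 0.3187] [-179.8    0.2 -103.3] [ 0.1  1.2 -0.6]
scene [(-165, 162), (-159, 159), (-153, 155), (-147, 153), (-141, 131), (-135, 103), (-129, 139), (-123, 152), (-117, 137), (-111, 62), (-105, 50), (-99, 51), (-93, 51)]
top 213 [-0.003  0.   ]
top [(-165, 148), (-159, 148), (-153, 128), (-147, 112), (-141, 58), (-135, 58), (-129, 48), (-123, 41), (-117, 48), (-111, 46), (-105, 38), (-99, 37), (-93, 35)]
```

```bash
python3 -c "
from plant import ctrl
print(ctrl.close_job())"
```

```text
the job is handed in; nothing more can be done
None
```

The job is handed in: by my measurements blue is about 10 mm from the chamber middle, orange about 3 mm from the sheet's middle and the lamp fully down at 27.5 s; the verdict wasn't shown, one lamp push peaked at 92 N wrist force (limit 120), and I viewed 11 pictures, one over the limit.

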